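Hold a guide pin through both plates of an open mould

ROBOT

A 6-joint arm with a two-finger parallel gripper is mounted at the origin on the work surface. World frame = base frame: x ahead of the robot, y to its left, z up, the work surface at z = 0. Lengths are in m, angles in rad, forces in N, time in s.
With the tool pointing down it reaches from about 0.4 to 0.825 m from the base axis. Payload 7 kg.
Tool frame: the origin (TCP) lies between the finger pads; the fingertips stand 17 mm ahead of it and the grasp point (between the pads) lies 2 mm behind it; x points along the fingers, y is the direction in which the jaws open and shut, and the axes are right-handed (so a half turn about x gives the same grasp; the last joint's range is limited). The gripper opens to 88 mm and grips with 3 to 60 N. Pads are 19 mm wide; open, the fingers measure 130 mm over their backs; the gripper's body (78 mm by 193 mm) begins 47 mm behind the grasp point.
Start: joints at [-0.959, 0.359, 0.012, 0, -1.224, -0.288], TCP at [0.215, -0.64, 0.244] pointing down, gripper open.
Joint ranges: [-3.07, 3.07], [-1.43, 2.12], [-1.02, 1.25], [-3.03, 1.67], [-3.05, -0], [-3.03, 3.03]. Speed limits (rad/s): [2.39, 2.39, 3.01, 3.14, 3.14, 3.14].

INTERFACE

Orientations are given as a unit quaternion [w, x, y, z].
In Python, from station import r, eyes gives the robot as it stands. The module is installed in compiled form; this text tells all that it offers.
- The arm moves only by the tool play_rows, never from a script. Its arguments are lists of equal length, an entry for each row: "linear": the shift along the tool's x, y, z in m, a list of three; "delta_rot": the turn, a rotation vector about the tool's x, y, z in rad, a list of three; "hand": the gripper's target within -1 to 1 (fully open at 1, half-way at 0, shut at -1). A call has exactly 8 rows; each row shifts and turns the commanded pose from where the row before left it, along the tool's axes as they then stand; what a row does not reach is not made up. A row lasts 1/10 s, in which the tool goes at most 50 mm and 8.59 degrees, less where a joint would pass 70% of its speed; a pose out of reach is approached as far as the arm can. A call with a gripper value outside its range is refused whole. The fingers move at their own pace and stop on an object; "squeeze" is the grip in N (left out, the last holds). Time passes only in rows, so rows that do not move let the fingers close, or fill a call up. It gives the time, the measured TCP pose, the force and the opening at its end, in the units of the state.
- r.state(): the state, without advancing time (a new reading comes with each control period).
- eyes.snapshot(name): name is "side" or "top"; returns a dict with "frame" (400x640x3 uint8, red, green, blue), "vertical_fov" (degrees; the focal length in pixels is half the picture's height over the tangent of half this angle, whatever the lens; pixels are square), "cx", "cy" (the principal point, pixels), "k1" (the pictures are not rectified: a ray, as slopes to the right and down, at radius r is drawn at 1 + k1 r^2 times it, then the intrinsics apply), "R" (3x3) and "t" (3): a world point X has camera coordinates R X + t. Camera axes: x right, y down, z forward; pixel columns grow to the right and rows downward; lengths in m; the calibration is good to about 2 mm. A picture is of the moment at which its call begins. There is no depth.
- r.close_job(): hands the job in, once; it reports no verdict.
The state is a dict: "time": time; "joints": joint angles; "joint_velocities": joint speeds; "effort": joint torques, N m; "ee_pos": TCP position; "ee_rot": TCP orientation; "wrist_force": force on the tool from outside, world axes, zero at the start; "torque": the same for the moment, N m; "finger_gap": finger opening in m.
Only numpy, scipy, OpenCV 4.12 (cv2) and the standard library are available. Lean on these libraries where they do the work, as an engineer would, in place of code of your own. Each camera call takes 0.05 s, during which the arm holds its last target. There are 200 camera calls.

TASK

Lift the long thin guide pin up off its fork on the rack and thread it down into the mould's one empty corner, through the bushing of the upper plate and then that of the lower plate. Finish while still holding it there so I can clamp the plates: keep it still, its nose sticking out below the lower plate but off the bench, and its collar clear above the upper plate. Leave the other two pins hanging and the spray can, the brush and the cup where they are.

Things in the scene. Friction and masses are not known exactly. Their poses are not given: they have to be found in the camera images.
- guide_pin: the steel guide pin to use, hanging upright on the rack; of three pins the only one with a shaft both long and thin. Collar 34 mm across, 6 mm thick; shaft 12 mm thick, 105 mm long below it; grip above it, a plain round upright bar 20 mm thick, from 6 to 61 mm above the collar's underside, grasped from above. Origin: centre of the collar's underside; z up along the pin. About 0.2 kg.
- guide_pin_tip (a point): the nose of the guide pin, its lowest point, on its axis 105 mm below the collar's underside; the last 12 mm of the shaft taper to 3 mm across
- mould: steel mould fixed to the bench: two plates 200 x 150 x 18 mm, lower at 30 to 48 mm above the bench, upper at 88 to 106 mm. Wire handles stick out 39 mm at the short ends. A bushing in each corner of each plate, 20 mm from the edges; three corners hold flat-headed pins (head 24 mm across, 6 mm tall), the fourth is empty. Origin: on the bench under its centre; x along the long side, z up.
- upper_bushing (a point): centre of the mouth of the empty upper bushing, level with the top of the upper plate (106 mm above the bench): a vertical bore 15 mm wide, 18 mm deep, open below. Axes as the mould's.
- lower_bushing (a point): centre of the mouth of the empty lower bushing, exactly under the upper one, level with the top of the lower plate (48 mm above the bench): a vertical bore 15 mm wide, 18 mm deep, open below, its underside 30 mm above the bench. Axes as the mould's.
- rack: fixed steel rack, left or right of the mould: a 270 mm rail along its y with three forks at y = -80, 0, 80 mm pointing to its -x, towards the robot. Pins hang in any order, collar underside on the prongs 140 mm above the bench, shaft in a 20 mm slot. Prong ends (x = -30 mm) turn up 8 mm; the rail (x = 32 mm) is no higher than the prongs. Origin: on the bench under the row of pins (x = 0); z up.
- short_pin: the short hand pin on the rack: 12 mm shaft only 55 mm long, a ball of 28 mm on its neck; origin at the centre of its collar's underside. Stays hanging.
- thick_pin: the thick hand pin on the rack: 18 mm shaft, 105 mm long (too thick for the bushings), a 28 mm round grip 55 mm tall; origin at the centre of its collar's underside. Stays hanging.
- spray_can: spray can, 52 mm across, 170 mm tall, standing behind the middle of the bench; origin under its centre
- brush: brush of 170 mm lying in the gap between mould and rack
- cup: open steel cup, 60 mm across, 65 mm tall, standing nearest the robot; origin under its centre

How it is judged:
By the outcome, as a careful person would: the job done as asked, in the order asked, and still so for the second after the job is handed in, while the arm keeps its last pose, push and grip.
It also fails if it takes over 51 s, if anything falls off the work surface, if the arm or the gripper's body presses on something with over 40 N, if the wrist force passes 120 N, or if a joint passes its speed limit or range.

## Working session

There is one attempt and no reset: what is moved stays moved. The work goes in short steps, Python scripts to look and compute and a tool call to move; the robot and the scene stay as the last step left them, time stands still between calls to the robot, and variables do not carry over. Pictures are saved under pics/ and viewed, about 8 in all and at most 12, crops included, and the job is handed in when it is done.

Besides the shell and the picture viewer there is one more tool, called after ">>>" as a command line: name --argument value ..., lists and objects as JSON in quotes. play_rows: Moves the arm, as the interface text tells. Its arguments: {"type":"object","properties":{"linear":{"type":"array"},"delta_rot":{"type":"array"},"hand":{"type":"array"},"squeeze":{"type":"number"}},"required":["linear","delta_rot","hand"]}

```bash
mkdir -p pics
cat > h.py <<'E'
import numpy as np,cv2
from station import r,eyes
def cam(n):
    s=eyes.snapshot(n);f=200/np.tan(np.radians(s['vertical_fov'])/2)
    return s,f,np.array(s['R']),np.array(s['t'])
def proj(c,X):
    s,f,R,t=c;p=np.atleast_2d(X)@R.T+t;q=p[:,:2]/p[:,2:];q=q*(1+s['k1']*(q**2).sum(1,keepdims=True))
    return q*f+[s['cx'],s['cy']]
def ray(c,uv):
    s,f,R,t=c;d=(np.array(uv,float)-[s['cx'],s['cy']])/f;q=d.copy()
    for _ in range(30): q=d/(1+s['k1']*(q@q))
    return -R.T@t, R.T@np.r_[q,1]
def atz(c,uv,z):
    o,d=ray(c,uv);return o+d*(z-o[2])/d[2]
def save(c,name,box=None,k=1):
    im=c[0]['frame'][:,:,::-1]
    if box: x0,y0,x1,y1=box;im=im[y0:y1,x0:x1]
    cv2.imwrite('pics/'+name,cv2.resize(im,None,fx=k,fy=k,interpolation=cv2.INTER_CUBIC))
E
python3 - <<'E'
from h import *
for n in('top','side'):
    c=cam(n);save(c,n+'0.png');print(n,c[1],c[0]['k1'],c[0]['cx'],c[0]['cy'],-c[2].T@c[3],c[2].round(3).tolist())
print(r.state())
E
```

```text
top 423.7638430243113 -0.02300964959811437 324.1023408496703 203.37567933662433 [0.47615118 0.01914344 1.07894963] [[0.025, -1.0, -0.001], [-0.993, -0.024, -0.118], [0.118, 0.004, -0.993]]
side 398.6417637861396 -0.011831893576118538 319.3984798922605 201.3774786692253 [0.56596197 0.77568918 0.62939119] [[-1.0, -0.015, 0.017], [-0.023, 0.556, -0.831], [0.003, -0.831, -0.557]]
{'time': 0.1, 'joints': array([-9.58911770e-01,  3.59361061e-01,  1.11503001e-02, -3.28991985e-04,
       -1.22408693e+00, -2.88093699e-01]), 'joint_velocities': array([ 0.0020127 , -0.00128737,  0.00296368,  0.0021054 ,  0.00051853,
       -0.000244  ]), 'effort': array([-8.71877110e-04, -5.84163952e+01,  2.93753922e+01,  7.01546296e+00,
        1.01958291e-02, -6.66019355e-05]), 'ee_pos': array([ 0.21460893, -0.63954204,  0.24268297]), 'ee_rot': array([ 0.6977341 , -0.11341327,  0.6979989 ,  0.11446435]), 'wrist_force': array([ 0.31864146, -0.35360843,  0.31079672]), 'torque': array([-0.01363906, -0.02157963,  0.07404726]), 'finger_gap': 0.08781124067136852}
```

View pics/top0.png

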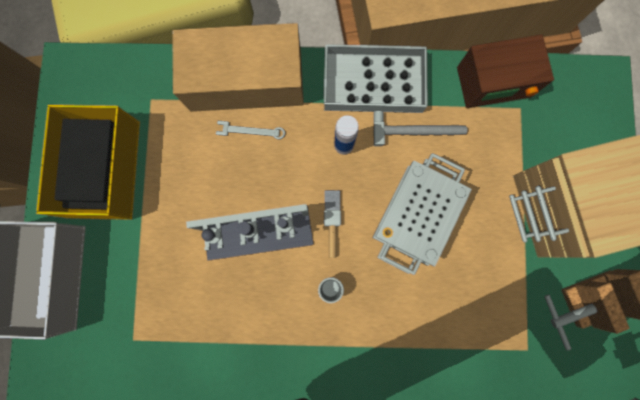

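View pics/side0.png

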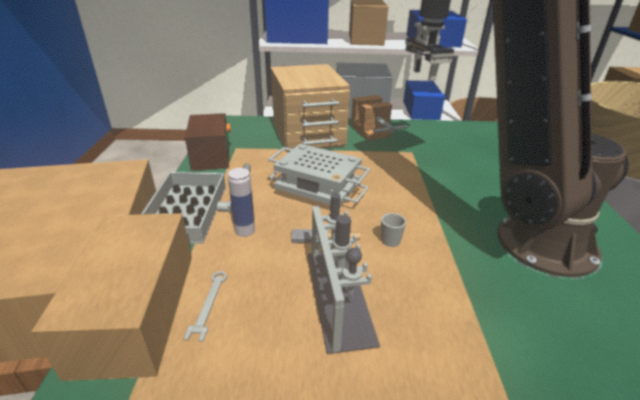

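The top view shows the mould at about (423,213), with the open orange bushing near (387,232). The rack pins are near (210,236), (249,230) and (285,226). The side view shows the rack at (340,250), where the ball pin is nearest the camera. I'll zoom in next.

Run:
```python
from h import *
a=cam('top');b=cam('side')
def crop(c,x0,y0,x1,y1,k): return cv2.resize(c[0]['frame'][y0:y1,x0:x1,::-1],None,fx=k,fy=k,interpolation=cv2.INTER_CUBIC)
cv2.imwrite('pics/t1.png',np.vstack([crop(a,180,195,340,265,5),crop(a,360,145,520,195+80-0,5)[:0]]))
cv2.imwrite('pics/t2.png',crop(a,360,145,490,275,4.6)) 
cv2.imwrite('pics/s1.png',crop(b,290,180,400,290,5.4))
```

```text
(no output)
```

View pics/t1.png

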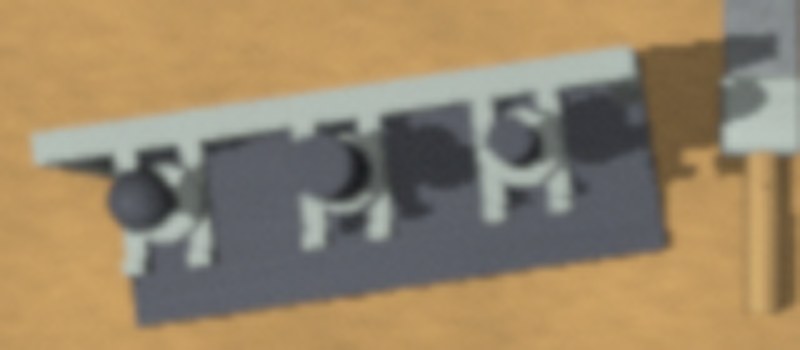

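View pics/t2.png

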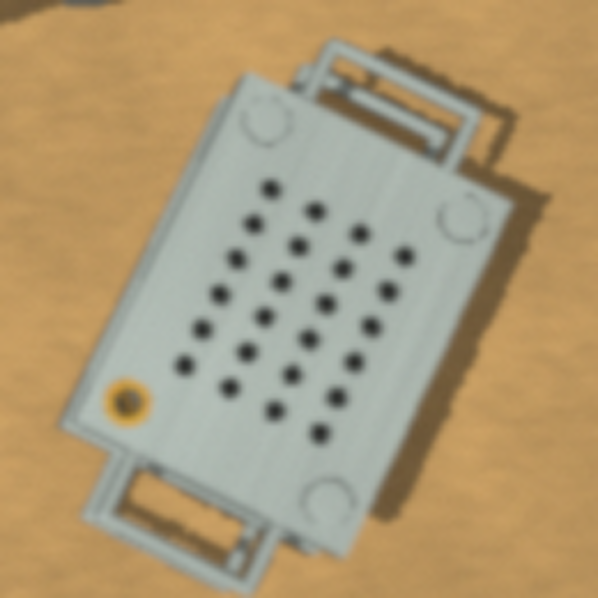

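View pics/s1.png

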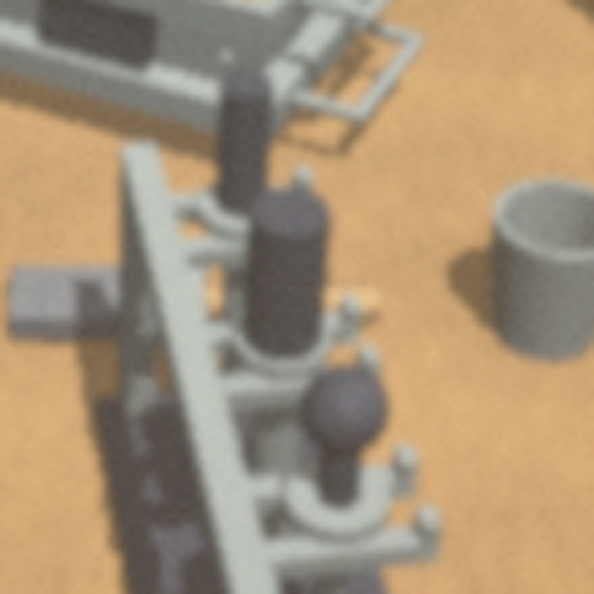

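The guide pin is the thin, long-grip pin nearest the mould. Its grip top is at top-crop (515,143) and side-crop (247,80). The empty bushing is at crop (128,402), the mould's robot-side corner nearest the rack.

```bash
cat > m.py <<'E'
from h import *
from scipy.optimize import least_squares
a=cam('top');b=cam('side')
T1=lambda u,v:((u+.5)/5-.5+180,(v+.5)/5-.5+195)
T2=lambda u,v:((u+.5)/4.6-.5+360,(v+.5)/4.6-.5+145)
S1=lambda u,v:((u+.5)/5.4-.5+290,(v+.5)/5.4-.5+180)
print('pin top view',atz(a,T1(514,141),.201),'side',atz(b,S1(246,80),.201))
print('short',atz(a,T1(140,199),.18),'thick',atz(a,T1(330,167),.201),atz(b,S1(290,208),.201))
# plate fit
im=[T2(*p) for p in [(248,75),(513,205),(347,556),(65,425)]]
W=np.array([atz(a,p,.106)[:2] for p in im]);print(W.round(4).tolist())
print('lens',[np.linalg.norm(W[i]-W[(i+1)%4]).round(4) for i in range(4)])
c=W.mean(0);l=(W[0]+W[1]-W[2]-W[3]);th=np.arctan2(l[1],l[0]);print('mould',c,'yaw',th)
Rm=lambda t:np.array([[np.cos(t),-np.sin(t)],[np.sin(t),np.cos(t)]])
print('bush from fit',c+Rm(th)@[-.08,.055],'direct',atz(a,T2(128,402),.106))
for p in [(267,120),(463,218),(328,502)]: print('head',Rm(-th)@(atz(a,T2(*p),.112)[:2]-c))
# rack
for p in [(128,272),(200,265),(312,247),(377,240),(492,220),(562,212)]: print('prong tip',atz(a,T1(*p),.148).round(4))
# rail upper front edge
print('rail',atz(a,T1(35,150),.14),atz(a,T1(633,62),.14))
print('cup',atz(a,(330,288),.065),'can',atz(a,(347,124),.17))
E
python3 m.py
```

```text
pin top view [0.53788561 0.10808089 0.201     ] side [0.53756227 0.11029387 0.201     ]
short [0.51075796 0.2681731  0.18      ] thick [0.52519253 0.18405657 0.201     ] [0.52410895 0.18932529 0.201     ]
[[0.6972, -0.184], [0.6335, -0.3183], [0.4557, -0.2331], [0.5171, -0.0927]]
lens [np.float64(0.1486), np.float64(0.1972), np.float64(0.1532), np.float64(0.2019)]
mould [ 0.57589197 -0.20704644] yaw -0.4584155610339346
bush from fit [ 0.52849062 -0.1223227 ] direct [ 0.52932338 -0.12401493  0.106     ]
head [0.08048245 0.05608413]
head [ 0.08145758 -0.05333409]
head [-0.07741718 -0.05517488]
prong tip [0.48   0.2805 0.148 ]
prong tip [0.4838 0.2491 0.148 ]
prong tip [0.4929 0.2003 0.148 ]
prong tip [0.4967 0.1719 0.148 ]
prong tip [0.5067 0.1219 0.148 ]
prong tip [0.511  0.0913 0.148 ]
rail [0.53284315 0.32736596 0.14      ] [0.57874398 0.06247053 0.14      ]
cup [0.39641541 0.00423955 0.065     ] can [ 0.76222581 -0.0236156   0.17      ]
```

```bash
cat >> h.py <<'E'
from scipy.spatial.transform import Rotation as Ro
def toolR(yaw):
    x=np.array([0,0,-1.]);y=np.array([np.cos(yaw),np.sin(yaw),0]);return np.c_[x,y,np.cross(x,y)]
def plan(target=None,yaw=None):
    "tool-axis shift and turn from measured pose; target = TCP"
    s=r.state();Rt=Ro.from_quat(s['ee_rot'],scalar_first=True)
    print('t',round(s['time'],2),'pos',s['ee_pos'].round(4),'gap',round(s['finger_gap'],4),'F',s['wrist_force'].round(1),'axes',Rt.as_matrix().round(4).tolist())
    if target is not None: print('shift',Rt.as_matrix().T.dot(np.array(target)-s['ee_pos']).round(4))
    if yaw is not None: print('rot',(Rt.inv()*Ro.from_matrix(toolR(yaw))).as_rotvec().round(4))
E
python3 -c "
from h import *
plan((.538,.109,.30),.168);plan(None,.168+np.pi)
print('shift in new frame',toolR(.168).T@(np.array([.538,.1095,.30])-r.state()['ee_pos']),toolR(.168))"
```

```text
t 0.3 pos [ 0.2147 -0.6398  0.2432] gap 0.0877 F [-0.7  0.3  0.4] axes [[-0.0002, -0.3181, 0.948], [0.0005, 0.948, 0.3181], [-1.0, 0.0006, -0.0001]]
shift [-0.0565  0.6071  0.5447]
rot [ 1.7266e+00 -5.0000e-04 -4.0000e-04]
t 0.3 pos [ 0.2147 -0.6398  0.2432] gap 0.0877 F [-0.7  0.3  0.4] axes [[-0.0002, -0.3181, 0.948], [0.0005, 0.948, 0.3181], [-1.0, 0.0006, -0.0001]]
rot [-1.415e+00  3.000e-04 -5.000e-04]
shift in new frame [-0.05676698  0.44403547 -0.68467743] [[ 0.          0.98592116  0.16721084]
 [ 0.          0.16721084 -0.98592116]
 [-1.          0.          0.        ]]
```

>>> play_rows --linear '[[-0.007,0,0],[-0.007,0,0],[-0.007,0,0],[-0.007,0,0],[-0.007,0,0],[-0.007,0,0],[-0.007,0,0],[-0.007,0,0]]' --delta_rot '[[-0.1415,0,0],[-0.1415,0,0],[-0.1415,0,0],[-0.1415,0,0],[-0.1415,0,0],[-0.1415,0,0],[-0.1415,0,0],[-0.1415,0,0]]' --hand '[0.5,0.5,0.5,0.5,0.5,0.5,0.5,0.5]' --squeeze 30

```text
time: 1.1
ee_pos: [0.2147, -0.6398, 0.2998]
ee_rot: [0.527, -0.472, 0.527, 0.472]
wrist_force: [-0.3, -0.2, 0.4]
finger_gap: 0.0656
```

>>> play_rows --linear '[[0,0,0],[0,0,0],[0,-0.026,0.04],[0,-0.026,0.04],[0,-0.026,0.04],[0,-0.026,0.04],[0,-0.026,0.04],[0,-0.026,0.04]]' --delta_rot '[[-0.1415,0,0],[-0.1415,0,0],[0,0,0],[0,0,0],[0,0,0],[0,0,0],[0,0,0],[0,0,0]]' --hand '[0.5,0.5,0.5,0.5,0.5,0.5,0.5,0.5]'

```text
time: 1.9
ee_pos: [0.3287, -0.3755, 0.2997]
ee_rot: [-0.456, 0.54, -0.456, -0.54]
wrist_force: [1.2, 0.2, 0.0]
finger_gap: 0.0662
```

>>> play_rows --linear '[[0,-0.026,0.04],[0,-0.026,0.04],[0,-0.026,0.04],[0,-0.026,0.04],[0,-0.026,0.04],[0,-0.026,0.04],[0,-0.026,0.04],[0,-0.026,0.04]]' --delta_rot '[[0,0,0],[0,0,0],[0,0,0],[0,0,0],[0,0,0],[0,0,0],[0,0,0],[0,0,0]]' --hand '[0.5,0.5,0.5,0.5,0.5,0.5,0.5,0.5]'

```text
time: 2.7
ee_pos: [0.4803, -0.0249, 0.3]
ee_rot: [-0.457, 0.541, -0.456, -0.54]
wrist_force: [1.5, -1.1, 0.4]
finger_gap: 0.0658
```

```bash
python3 -c "
from h import *
plan((.538,.1095,.30),.168+np.pi);print(r.state()['joints'])"
```

```text
t 2.7 pos [ 0.4803 -0.0249  0.3   ] gap 0.0658 F [ 1.5 -1.1  0.4] axes [[0.0011, -0.9858, -0.1676], [0.0004, -0.1676, 0.9858], [-1.0, -0.0012, 0.0002]]
shift [ 0.0002 -0.0794  0.1228]
rot [0.0004 0.0002 0.0012]
[ 3.58508660e-01 -2.62861315e-03 -3.07870691e-01  4.09451776e-05
 -1.26438334e+00 -1.90091485e-01]
```

>>> play_rows --linear '[[0,-0.026,0.04],[0,-0.026,0.04],[0,-0.0274,0.0428],[0,0,0],[0,0,0],[0.015,0,0],[0.02,0,0],[0.015,0,0]]' --delta_rot '[[0,0,0],[0,0,0],[0,0,0.0012],[0,0,0],[0,0,0],[0,0,0],[0,0,0],[0,0,0]]' --hand '[0.2,0.2,0.2,0.2,0.2,0.2,0.2,0.2]'

```text
time: 3.5
ee_pos: [0.5366, 0.1054, 0.249]
ee_rot: [0.456, -0.54, 0.457, 0.54]
wrist_force: [-0.2, 0.1, -0.5]
finger_gap: 0.0528
```

```bash
python3 -c "
from h import *
plan((.538,.1095,.174),.168+np.pi)
c=cam('side');p=r.state()['ee_pos']
for z in (.25,.201,.15): print(z,proj(c,[p[0],p[1],z]))
im=cv2.resize(c[0]['frame'][130:280,270:410,::-1],None,fx=4,fy=4,interpolation=cv2.INTER_CUBIC)
cv2.imwrite('pics/s2.png',im)"
```

```text
t 3.5 pos [0.5366 0.1054 0.249 ] gap 0.0528 F [-0.2  0.1 -0.5] axes [[-0.0013, -0.9861, -0.166], [0.0001, -0.166, 0.9861], [-1.0, 0.0013, 0.0003]]
shift [ 0.075  -0.0021  0.0037]
rot [-0.0012  0.0003 -0.0013]
0.25 [[337.15349172 171.60507998]]
0.201 [[336.12350069 193.01880437]]
0.15 [[335.12275353 213.80232813]]
```

View pics/s2.png

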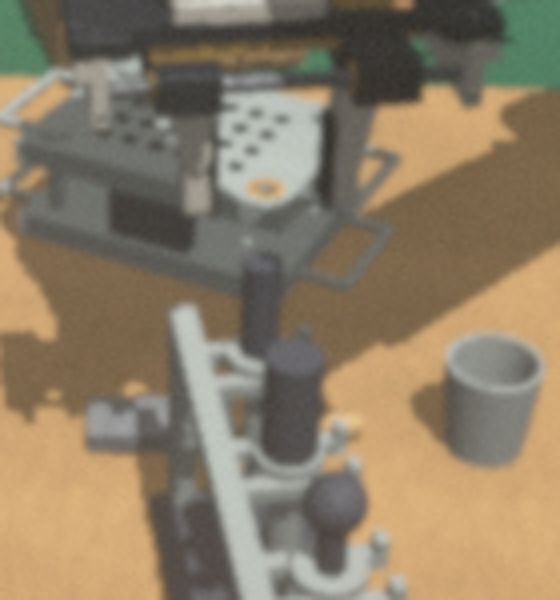

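The side view shows fingertips at crop (195,215) and (345,212), straddling the pin in u. The pin top is at (262,258), about 1 mm further in +x, which agrees with the plan. I'll descend and grip.

>>> play_rows --linear '[[0,-0.001,0.002],[0,-0.001,0.0015],[0.015,0,0],[0.015,0,0],[0.015,0,0],[0.015,0,0],[0.015,0,0],[0,0,0]]' --delta_rot '[[0,0,-0.0013],[0,0,0],[0,0,0],[0,0,0],[0,0,0],[0,0,0],[0,0,0],[0,0,0]]' --hand '[0.2,0.2,0.2,0.2,0.2,0.2,0.2,0.2]'

```text
time: 4.35
ee_pos: [0.5382, 0.1101, 0.1738]
ee_rot: [0.456, -0.54, 0.457, 0.54]
wrist_force: [0.2, -0.3, -0.5]
finger_gap: 0.0524
```

>>> play_rows --linear '[[0,0,0],[0,0,0],[0,0,0],[0,0,0],[0,0,0],[0,0,0],[0,0,0],[0,0,0]]' --delta_rot '[[0,0,0],[0,0,0],[0,0,0],[0,0,0],[0,0,0],[0,0,0],[0,0,0],[0,0,0]]' --hand '[-0.2,-0.4,-1,-1,-1,-1,-1,-1]' --squeeze 40

```text
time: 5.15
ee_pos: [0.5388, 0.1105, 0.175]
ee_rot: [-0.456, 0.54, -0.456, -0.54]
wrist_force: [-2.2, 0.1, 5.5]
finger_gap: 0.0191
```

```bash
python3 -c "
from h import *
plan((.538,.1095,.314),.168+np.pi)"
```

```text
t 5.15 pos [0.5388 0.1105 0.175 ] gap 0.0191 F [-2.2  0.1  5.5] axes [[0.0004, -0.9859, -0.1674], [0.0, -0.1674, 0.9859], [-1.0, -0.0004, -0.0]]
shift [-0.139   0.0009 -0.0008]
rot [ 0.0002 -0.      0.0004]
```

>>> play_rows --linear '[[-0.005,0,0],[-0.01,0,0],[-0.02,0,0],[-0.025,0,0],[-0.03,0,0],[-0.03,0,0],[-0.02,0,0],[0,0,0]]' --delta_rot '[[0,0,0],[0,0,0],[0,0,0],[0,0,0],[0,0,0],[0,0,0],[0,0,0],[0,0,0]]' --hand '[-1,-1,-1,-1,-1,-1,-1,-1]'

```text
time: 5.95
ee_pos: [0.54, 0.1108, 0.3184]
ee_rot: [-0.458, 0.541, -0.454, -0.539]
wrist_force: [0.1, 0.5, -1.1]
finger_gap: 0.0196
```

```bash
python3 -c "
from h import *
plan((.529,-.123,.314),.168+np.pi)
c=cam('side');p=r.state()['ee_pos'];print('tip pred',proj(c,p-[0,0,.139]),'collar',proj(c,p-[0,0,.034]))
im=cv2.resize(c[0]['frame'][100:250,270:410,::-1],None,fx=4,fy=4,interpolation=cv2.INTER_CUBIC)
cv2.imwrite('pics/s3.png',im)"
```

```text
t 5.95 pos [0.54   0.1108 0.3184] gap 0.0196 F [ 0.1  0.5 -1.1] axes [[0.0055, -0.9859, -0.1675], [0.0022, -0.1675, 0.9859], [-1.0, -0.0058, 0.0013]]
shift [ 0.0038  0.05   -0.2287]
rot [0.0002 0.0013 0.0058]
tip pred [[333.89877906 204.42019693]] collar [[335.99841867 158.03991136]]
```

View pics/s3.png

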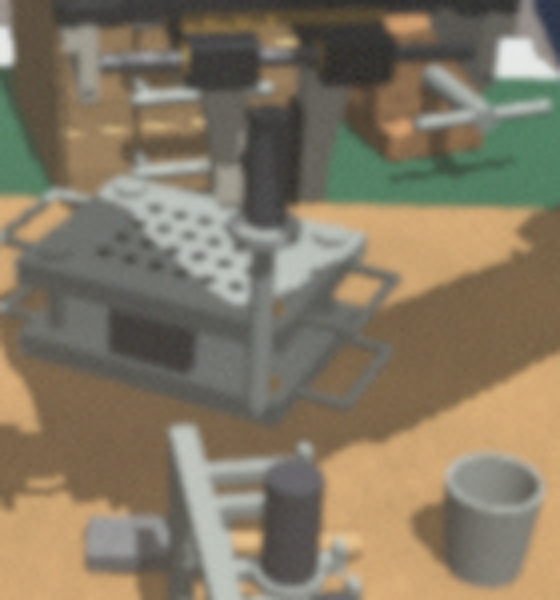

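The pin is lifted and vertical in the side view: grip top (272,105), collar (265,235), nose (260,415) at crop, within 1 px of where I predicted. Next is the move over the bushing.

>>> play_rows --linear '[[0,0.003,-0.0137],[0,0.007,-0.032],[0,0.009,-0.0412],[0,0.009,-0.0412],[0,0.009,-0.0412],[0,0.008,-0.0366],[0,0.005,-0.0228],[0,0,0]]' --delta_rot '[[0,0,0],[0,0,0],[0,0,0],[0,0,0],[0,0,0],[0,0,0],[0,0,0],[0,0,0]]' --hand '[-1,-1,-1,-1,-1,-1,-1,-1]'

```text
time: 6.8
ee_pos: [0.5263, -0.1264, 0.3131]
ee_rot: [0.456, -0.539, 0.458, 0.54]
wrist_force: [0.7, 0.3, -2.6]
finger_gap: 0.0192
```

>>> play_rows --linear '[[0.01,0,0],[0.01,0,0],[0.01,0,0],[0.01,0,0],[0,0,0],[0,0,0],[0,0,0],[0,0,0]]' --delta_rot '[[0,0,0],[0,0,0],[0,0,0],[0,0,0],[0,0,0],[0,0,0],[0,0,0],[0,0,0]]' --hand '[-1,-1,-1,-1,-1,-1,-1,-1]'

```text
time: 7.6
ee_pos: [0.528, -0.1233, 0.2751]
ee_rot: [-0.456, 0.54, -0.456, -0.54]
wrist_force: [0.1, -0.2, -1.3]
finger_gap: 0.0192
```

```bash
python3 -c "
from h import *
plan((.529,-.123,.261),.168+np.pi)
c=cam('side');p=r.state()['ee_pos'];print('tip pred',proj(c,p-[0,0,.139]),'collar',proj(c,p-[0,0,.034]))
print('bush from s2 side',atz(c,((267+.5)/4-.5+270,(187+.5)/4-.5+130),.106))
for B in [(.529,-.123),(.5265,-.123)]: print('bush pred',proj(c,[*B,.106]))
a=cam('top');print('top',proj(a,p-[0,0,.139]))
A=cv2.resize(c[0]['frame'][90:220,270:400,::-1],None,fx=4,fy=4,interpolation=cv2.INTER_CUBIC)
B=cv2.resize(a[0]['frame'][180:310,360:420,::-1],None,fx=4,fy=4,interpolation=cv2.INTER_CUBIC)
cv2.imwrite('pics/s4.png',np.hstack([A,B]))"
```

```text
t 7.6 pos [ 0.528  -0.1233  0.2751] gap 0.0192 F [ 0.1 -0.2 -1.3] axes [[0.001, -0.9859, -0.1674], [0.0001, -0.1674, 0.9859], [-1.0, -0.001, -0.0001]]
shift [ 0.0141 -0.0011  0.0001]
rot [ 0.0002 -0.0001  0.001 ]
tip pred [[336.33543837 166.38540161]] collar [[338.10501738 128.18609586]]
bush from s2 side [ 0.52654865 -0.12417097  0.106     ]
bush pred [[335.44261644 176.58045496]]
bush pred [[336.40269349 176.60225594]]
top [[389.12929348 231.94690108]]
```

View pics/s4.png

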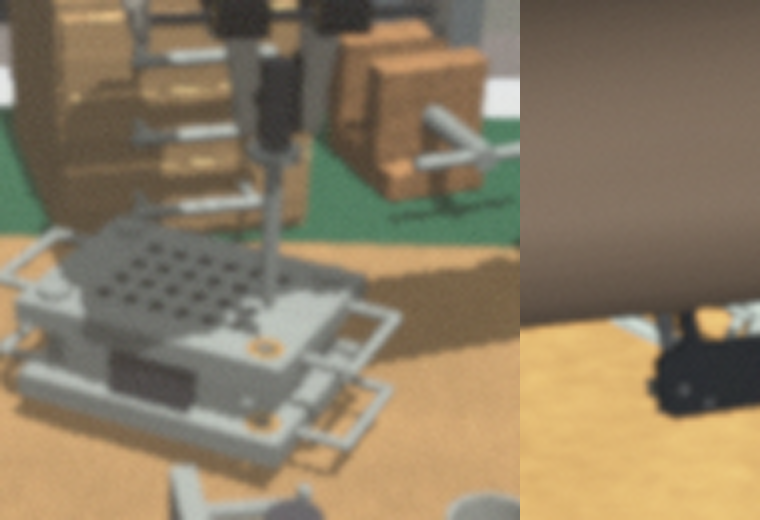

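In the side view the nose is at crop (269,303) and the upper bushing at (266,348). The top view is blocked by the arm. I'll lower the nose to just above the mouth and measure there.

>>> play_rows --linear '[[0.006,-0.0005,0],[0.008,0,0],[0.006,0,0],[0.002,0,0],[0,0,0],[0,0,0],[0,0,0],[0,0,0]]' --delta_rot '[[0,0,0.001],[0,0,0],[0,0,0],[0,0,0],[0,0,0],[0,0,0],[0,0,0],[0,0,0]]' --hand '[-1,-1,-1,-1,-1,-1,-1,-1]'

```text
time: 8.5
ee_pos: [0.5283, -0.1233, 0.2528]
ee_rot: [0.456, -0.54, 0.456, 0.54]
wrist_force: [-0.4, 0.6, -1.6]
finger_gap: 0.0194
```

```bash
python3 -c "
from h import *
plan((.5288,-.1235,.251),.168+np.pi)
fs=[];P=[]
for i in range(8):
    c=cam('side');fs.append(c[0]['frame'].astype(float));P.append(r.state()['ee_pos'])
p=np.mean(P,0);print(p,np.std(P,0));f=np.mean(fs,0);np.save('f.npy',f)
print('tip pred',proj(c,p-[0,0,.140]),'collar',proj(c,p-[0,0,.035]))
for v in range(140,172,3):
    row=f[v,325:350].mean(1);print(v,row.round(0).astype(int))
cv2.imwrite('pics/s5.png',cv2.resize(f[150:200,310:365,::-1],None,fx=12,fy=12,interpolation=cv2.INTER_CUBIC))"
```

```text
t 8.5 pos [ 0.5283 -0.1233  0.2528] gap 0.0194 F [-0.4  0.6 -1.6] axes [[-0.0004, -0.9859, -0.1672], [-0.0001, -0.1672, 0.9859], [-1.0, 0.0004, -0.0]]
shift [ 0.0018 -0.0005 -0.0003]
rot [-0.     -0.     -0.0004]
[ 0.52818343 -0.12331572  0.25266956] [4.19254969e-05 8.92764961e-06 8.20001287e-05]
tip pred [[335.85669146 174.30266124]] collar [[337.5752242  137.07716897]]
140 [172 174 177 178 177 174 172 163 148 127 104  91  91 102 114 118 121 119
 117 115 114 112 106 102 101]
143 [115 115 114 109 100  94  99 108 109 105  97  88  85  88  94 104 112 112
 111 110 111 109 104 102 103]
146 [ 91  91  91  91  87  85  87  87  84  84  86  96 109 113 108  95  85  84
  88  95 104 105 103 102 102]
149 [ 98  94  90  83  79  84  91  95 100 101 101 108 119 124 122 114 111 109
 109 108 109 110 109 109 110]
152 [110 110 110 109 110 111 114 117 117 114 108 111 119 126 135 148 154 159
 160 160 162 164 163 164 165]
155 [103  99  97  99 103 107 110 109 108 104 104 110 119 121 119 113 112 113
 115 118 123 128 133 138 143]
158 [104 102 102 103 106 108 103  92  82  83  97 111 120 118 110 101 101 105
 108 109 109 108 107 103 103]
161 [103 108 104  94  84  83  90 102 106 104 106 113 121 118 110 102 102 105
 108 110 109 108 108 107 103]
164 [ 98  99 102 105 107 107 108 109 107 104 107 116 121 121 117 117 120 127
 137 143 143 142 142 141 143]
167 [103 104 106 110 112 106  95  91  91  98 107 117 127 142 163 180 184 186
 187 186 187 187 187 187 187]
170 [109 108 103  98 100 104 111 119 124 121 116 120 129 146 172 186 190 190
 189 190 189 188 189 187 182][ WARN:0@10.999] global loadsave.cpp:1063 imwrite_ Unsupported depth image for selected encoder is fallbacked to CV_8U.
```

View pics/s5.png

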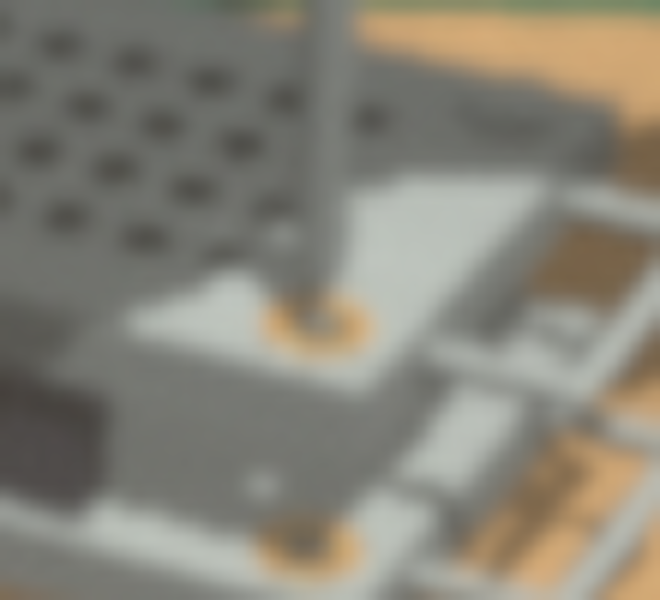

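The enlarged view puts the upper ring at crop (319,325), i.e. px (336.1,176.6), and the lower ring at (309,547). The nose is just entering the ring from above near (315,297). Correcting by about +0.8 mm in x, then descending slowly while watching the forces.

>>> play_rows --linear '[[0,-0.0009,0],[0.003,0,0],[0.003,0,0],[0.003,0,0],[0.003,0,0],[0.003,0,0],[0.003,0,0],[0,0,0]]' --delta_rot '[[0,0,0],[0,0,0],[0,0,0],[0,0,0],[0,0,0],[0,0,0],[0,0,0],[0,0,0]]' --hand '[-1,-1,-1,-1,-1,-1,-1,-1]'

```text
time: 9.7
ee_pos: [0.5288, -0.1231, 0.234]
ee_rot: [0.456, -0.54, 0.457, 0.541]
wrist_force: [0.5, -0.2, -2.6]
finger_gap: 0.0193
```

```bash
python3 -c "
from h import *
plan((.529,-.123,.220));print(r.state()['torque'])"
```

```text
t 9.7 pos [ 0.5288 -0.1231  0.234 ] gap 0.0193 F [ 0.5 -0.2 -2.6] axes [[-0.0018, -0.9859, -0.1671], [-0.0001, -0.1671, 0.9859], [-1.0, 0.0017, 0.0002]]
shift [ 0.014  -0.0003  0.0001]
[-0.03443789  0.04963818 -0.01107699]
```

>>> play_rows --linear '[[0.003,0,0],[0.003,0,0],[0.003,0,0],[0.003,0,0],[0.003,0,0],[0.003,0,0],[0.002,0,0],[0,0,0]]' --delta_rot '[[0,0,0],[0,0,0],[0,0,0],[0,0,0],[0,0,0],[0,0,0],[0,0,0],[0,0,0]]' --hand '[-1,-1,-1,-1,-1,-1,-1,-1]'

```text
time: 10.5
ee_pos: [0.5288, -0.1232, 0.2142]
ee_rot: [0.456, -0.54, 0.457, 0.541]
wrist_force: [0.1, -0.2, -2.0]
finger_gap: 0.0196
```

```bash
python3 -c "
from h import *
plan((.529,-.123,.190),.168+np.pi);print(r.state()['torque'])"
```

```text
t 10.5 pos [ 0.5288 -0.1232  0.2142] gap 0.0196 F [ 0.1 -0.2 -2. ] axes [[-0.0015, -0.9859, -0.1672], [-0.0002, -0.1672, 0.9859], [-1.0, 0.0015, 0.0001]]
shift [ 0.0242 -0.0002  0.0001]
rot [ 0.      0.0001 -0.0015]
[0.00849096 0.16080963 0.04399144]
```

>>> play_rows --linear '[[0.004,0,0],[0.004,0,0],[0.004,0,0],[0.004,0,0],[0.003,0,0],[0.003,0,0],[0.003,0,0],[0,0,0]]' --delta_rot '[[0,0,0],[0,0,0],[0,0,0],[0,0,0],[0,0,0],[0,0,0],[0,0,0],[0,0,0]]' --hand '[-1,-1,-1,-1,-1,-1,-1,-1]'

```text
time: 11.3
ee_pos: [0.5288, -0.1232, 0.1891]
ee_rot: [0.456, -0.54, 0.457, 0.541]
wrist_force: [0.4, -0.9, -1.6]
finger_gap: 0.0195
```

```bash
python3 -c "
from h import *
plan((.529,-.123,.155),.168+np.pi);print(r.state()['torque'])"
```

```text
t 11.3 pos [ 0.5288 -0.1232  0.1891] gap 0.0195 F [ 0.4 -0.9 -1.6] axes [[-0.0016, -0.9859, -0.1672], [-0.0001, -0.1672, 0.9859], [-1.0, 0.0016, 0.0001]]
shift [ 0.0341 -0.0003  0.0001]
rot [-0.0001  0.0001 -0.0016]
[-0.01929771  0.1637009   0.03054089]
```

Nothing is catching, and the nose is at the lower mouth. Continuing slowly through the lower bushing.

>>> play_rows --linear '[[0.002,0,0],[0.0025,0,0],[0.0025,0,0],[0.0025,0,0],[0.0025,0,0],[0.0025,0,0],[0.0025,0,0],[0,0,0]]' --delta_rot '[[0,0,0],[0,0,0],[0,0,0],[0,0,0],[0,0,0],[0,0,0],[0,0,0],[0,0,0]]' --hand '[-1,-1,-1,-1,-1,-1,-1,-1]'

```text
time: 12.1
ee_pos: [0.5288, -0.1232, 0.1721]
ee_rot: [0.456, -0.54, 0.457, 0.541]
wrist_force: [0.4, 0.4, -1.3]
finger_gap: 0.019
```

```bash
python3 -c "
from h import *
plan((.529,-.123,.155),.168+np.pi);print(r.state()['torque'])"
```

```text
t 12.1 pos [ 0.5288 -0.1232  0.1721] gap 0.019 F [ 0.4  0.4 -1.3] axes [[-0.0015, -0.9859, -0.1672], [-0.0001, -0.1672, 0.9859], [-1.0, 0.0015, 0.0001]]
shift [ 0.0171 -0.0003  0.0001]
rot [-0.      0.0001 -0.0015]
[0.00344058 0.11877289 0.01162318]
```

>>> play_rows --linear '[[0.0025,0,0],[0.0025,0,0],[0.0025,0,0],[0.0025,0,0],[0.0025,0,0],[0.0025,0,0],[0.002,0,0],[0,0,0]]' --delta_rot '[[0,0,0],[0,0,0],[0,0,0],[0,0,0],[0,0,0],[0,0,0],[0,0,0],[0,0,0]]' --hand '[-1,-1,-1,-1,-1,-1,-1,-1]'

```text
time: 12.9
ee_pos: [0.5288, -0.1232, 0.1552]
ee_rot: [0.456, -0.54, 0.457, 0.541]
wrist_force: [-0.2, -0.1, -2.4]
finger_gap: 0.0192
```

```bash
python3 -c "
from h import *
plan((.529,-.123,.155),.168+np.pi);print(r.state()['torque'])
c=cam('side');p=r.state()['ee_pos']
print('collar pred',proj(c,p-[0,0,.035]),'tip',proj(c,p-[0,0,.14]))
cv2.imwrite('pics/s6.png',cv2.resize(c[0]['frame'][120:245,260:400,::-1],None,fx=5,fy=4.8*1.04,interpolation=cv2.INTER_CUBIC))"
```

```text
t 12.9 pos [ 0.5288 -0.1232  0.1552] gap 0.0192 F [-0.2 -0.1 -2.4] axes [[-0.0015, -0.9859, -0.1672], [-0.0002, -0.1672, 0.9859], [-1.0, 0.0015, 0.0001]]
shift [ 0.0002 -0.0003  0.0001]
rot [-0.      0.0001 -0.0015]
[0.03179453 0.12716952 0.00068343]
collar pred [[335.70559424 171.72043805]] tip [[334.16960694 205.25183876]]
```

View pics/s6.png

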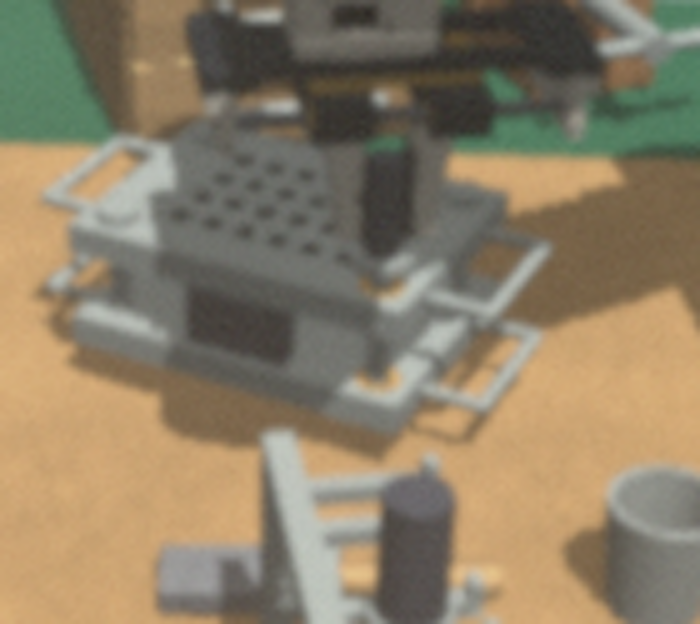

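The pin passes through the upper ring (crop 380,285) and the lower ring (380,380), and the collar is clear above the plate. The thick pin, brush and cup look in place. I'll let it settle, do a last check, then hand in.

>>> play_rows --linear '[[0,0,0],[0,0,0],[0,0,0],[0,0,0],[0,0,0],[0,0,0],[0,0,0],[0,0,0]]' --delta_rot '[[0,0,0],[0,0,0],[0,0,0],[0,0,0],[0,0,0],[0,0,0],[0,0,0],[0,0,0]]' --hand '[-1,-1,-1,-1,-1,-1,-1,-1]'

```text
time: 13.75
ee_pos: [0.529, -0.1232, 0.1556]
ee_rot: [0.456, -0.54, 0.457, 0.54]
wrist_force: [-0.2, 0.3, -2.1]
finger_gap: 0.0192
```

```bash
python3 -c "
from h import *
plan();print(abs(r.state()['joint_velocities']).max());c=cam('side');save(c,'s7.png')
a=cv2.imread('pics/side0.png');b=cv2.imread('pics/s7.png')
for n,(x0,y0,x1,y1) in dict(cup=(375,210,410,250),can=(225,165,258,240),short=(340,240,372,290),thick=(332,205,352,245),brush=(288,228,308,246)).items(): print(n,cv2.absdiff(a,b)[y0:y1,x0:x1].mean().round(1))"
```

```text
t 13.75 pos [ 0.529  -0.1232  0.1556] gap 0.0192 F [-0.2  0.3 -2.1] axes [[-0.0008, -0.9859, -0.1672], [-0.0001, -0.1672, 0.9859], [-1.0, 0.0009, 0.0]]
0.0020649609570151093
cup 2.2
can 2.1
short 2.1
thick 11.5
brush 2.2
```

View pics/s7.png

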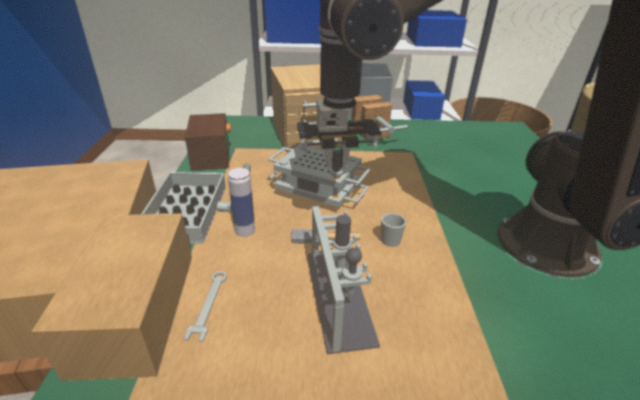

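The full side view shows the pin held in the mould at (338,160). The can (241,200), cup (392,230), thick pin (343,230) and short pin (354,265) are where they were. The thick-pin crop differs only because the guide pin used to stand behind it.

```bash
python3 -c "
from h import *
print(r.close_job());plan()"
```

```text
the job is handed in; nothing more can be done
None
the job is handed in; nothing more can be done
```

I lifted the guide pin off its fork and threaded it through the upper and then the lower bushing. I handed the job in at 13.8 s with the pin still gripped at 40 N.

**Last checks**
- **Pin position:** the collar underside is about 120 mm above the bench, roughly 14 mm above the upper plate. The nose is about 15 mm above the bench, so it sticks out about 15 mm below the lower plate. Both heights are worked out from the tool pose and are good to 1–2 mm; I did not see the nose itself under the plate.
- **Fit and stillness:** the wrist force is only about the pin's own weight (−2 N), with side forces under 0.5 N. The pin is therefore not jammed or resting on anything. Joint speeds are about 0.002 rad/s.
- **Pictures:** the side view shows the pin passing through both rings with the collar clear. The cup, can, short pin and the visible part of the brush match the first picture.

**Disagreements**
- **Thick pin:** its picture crop differed from the first one. I put this down to the guide pin no longer standing behind it, since the pin looks to be in the same place.
- **Cameras:** the two cameras disagreed by about 2 mm on where the bushing and pin were. I aimed between the two readings.
- **Top view:** the arm blocked the top camera during insertion, so that stage was checked by side view and forces only.

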